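# Load glass blanks under a masking rail with a straightedge

## Robot

A 7-joint arm with a two-finger parallel gripper is mounted at the origin on the work surface. World frame = base frame: x ahead of the robot, y to its left, z up, the work surface at z = 0. Lengths are in m, angles in degrees, forces in N, time in s.
With the tool pointing down it reaches from about 0.425 to 0.875 m from the base axis. Payload 4.7 kg.
Tool frame: the origin (TCP) lies at the very end of the fingers, on their centre line; the grasp point (between the pads) lies behind it (env.pinch_z is the z of the grasp point in the tool frame, in m); z points along the fingers, y is the direction in which the jaws open and shut (so a half turn about z gives the same grasp; the last joint's range is limited). The gripper opens to 87 mm and grips with 3 to 60 N. Pads are 19 mm wide; open, the fingers measure 117 mm over their backs; the gripper's body (75 mm by 190 mm) begins 51 mm behind the grasp point.
Start: joints at [-73.734, 18.392, -4.016, 83.108, 1.295, 78.541, -3.26], TCP at [0.173, 0.626, 0.223] pointing down, gripper open.
Joint ranges: [-163.93, 163.93], [-17.29, 119.83], [-79.2, 71.16], [3.27, 140.29], [-89.18, 269.18], [5.43, 117.66], [-154.24, 154.24]. Speed limits (degrees/s): [147.25, 147.25, 180, 180, 180, 180, 180].

## Interface

Orientations are given as [roll, pitch, yaw] about the fixed x, y, z axes, in that order (R = Rz(yaw) Ry(pitch) Rx(roll)).
In Python, from cell import readout, read_camera, env gives the robot as it stands. The module is installed in compiled form; this text tells all that it offers.
- The arm moves only by the tool servo_tool, never from a script. Its argument "plan" is a list that holds one entry, the list of rows, each a list of 5 numbers: the finger opening in m, from 0 to 0.087, then the shift along the tool's x, y, z in m, then the turn about the tool's z in rad. In form: [[[jaw, x, y, z, yaw], ...]]. A call has 1 to 12 rows; each row is the pose to reach, as a shift and turn from the pose measured when the call began, along the tool's axes at that moment; what a row does not reach only later rows make up. A row lasts 1/12 s, in which the tool goes at most 41.7 mm and 7.16 degrees, less where a joint would pass 70% of its speed; a pose out of reach is approached as far as the arm can. A call with a gripper value outside its range is refused whole. The fingers move at their own pace and stop on an object; "force" is the grip in N (left out, the last holds). Time passes only in rows, so rows that repeat a pose let the fingers close. It gives the time, the measured TCP pose, the force and the opening at its end, in the units of the state.
- readout.get_obs(): the state, without advancing time (a new reading comes with each control period).
- read_camera(name): name is "scene" or "top" or "wrist"; returns a dict with "image" (480x640x3 uint8, red, green, blue), "range_z" (480x640 float32, m along the optical axis (not along the pixel's ray), 0 where there is no reading), "mtx" (3x3 intrinsics, pixels), "camera_from_world" (4x4, takes a point from world to camera coordinates). Camera axes: x right, y up, looking along -z (the intrinsics and any distortion apply to the point x, -y, -z); pixel columns grow to the right and rows downward; lengths in m; the calibration is good to about 2 mm. A picture is of the moment at which its call begins.
- env.sign_off(): hands the job in, once; it reports no verdict.
The state is a dict: "time_s": time; "qpos": joint angles; "joint_velocities": joint speeds; "effort": joint torques, N m; "tool_pos": TCP position; "tool_rot": TCP orientation; "force": force on the tool from outside, world axes, zero at the start; "wrist_torque": the same for the moment, N m; "grip_width": finger opening in m.
Only numpy, scipy, OpenCV 4.12 (cv2) and the standard library are available. Lean on these libraries where they do the work, as an engineer would, in place of code of your own. Each camera call takes 0.05 s, during which the arm holds its last target. There are 200 camera calls.

## Task

Get the four glass blanks ready for coating: pick up the straightedge by its grip rib and with its straight front edge push them together, as one row, across the plate and under the lip of the masking rail until all four rest on the stop hidden in its groove. Hold the row there for a second with a steady push of about 10 N in all, square to the rail so that every blank bears on the stop at once; it is optical glass, so no single blank may take more than 6 N and the gripper must not touch the blanks. Then lay the straightedge flat on the bench, off the plate, let go of it, and leave the lens mount, eyepiece and bottle where they are.

Things in the scene. Friction and masses are not known exactly. Their poses are not given: they have to be found in the camera images.
- plate: Dark steel set-up plate fixed to the bench, 170 (its x) by 270 (its y) mm, 10 mm thick. Origin: centre of its underside, on the bench. Its +x points towards the masking rail (whose origin is 67 mm along x, 10 mm up), z up.
- rail: Aluminium masking rail on the plate's +x edge, 270 mm long, 20 mm high over the plate. Its groove, open to -x, is 14.5 mm high, 22 mm deep under the lip, clear for 255 mm. Origin: on the groove's back wall, mid-length, level with the plate's top; axes as the plate's. A stop strip in the groove, parallel to the back wall, is clamped 5 to 17 mm in front of it: hidden under the lip, not measured, to be felt.
- straightedge: Loose, 0.2 kg (varies), flat on the bench left or right of the plate, its length roughly away from the robot. Aluminium blade 46 x 230 x 6 mm with an upright black grip rib 12 mm thick (x), 100 mm long (y), 6 to 40 mm above the underside. Origin: on the underside below the rib's middle. +x points to the straight front edge, at x = 28 mm (back edge x = -18 mm); y along the blade, z up.
- straightedge_grip (a point): Centre of the straightedge's grip rib, 27 mm above the underside of the blade; axes as the straightedge.
- blank0_center (a point): Centre of frosted glass blank 0 of four alike: 36 by 36 mm square, 12 mm thick, about 40 g (varies), lying flat and loose on the plate in a rough row along the plate's y (blank 0 at the most negative y), each somewhat skewed. Axes parallel to its edges, z up. Seated, its centre is 18 mm in front of the stop strip.
- blank1_center (a point): Centre of frosted glass blank 1 of four alike: 36 by 36 mm square, 12 mm thick, about 40 g (varies), lying flat and loose on the plate in a rough row along the plate's y (blank 0 at the most negative y), each somewhat skewed. Axes parallel to its edges, z up. Seated, its centre is 18 mm in front of the stop strip.
- blank2_center (a point): Centre of frosted glass blank 2 of four alike: 36 by 36 mm square, 12 mm thick, about 40 g (varies), lying flat and loose on the plate in a rough row along the plate's y (blank 0 at the most negative y), each somewhat skewed. Axes parallel to its edges, z up. Seated, its centre is 18 mm in front of the stop strip.
- blank3_center (a point): Centre of frosted glass blank 3 of four alike: 36 by 36 mm square, 12 mm thick, about 40 g (varies), lying flat and loose on the plate in a rough row along the plate's y (blank 0 at the most negative y), each somewhat skewed. Axes parallel to its edges, z up. Seated, its centre is 18 mm in front of the stop strip.
- lens_mount_center (a point): Bystander: lens mount, a black ring of 54 mm on a steel post with a round foot of 56 mm, 113 mm tall; point 56 mm above its foot. It stands on the other side of the plate from the straightedge.
- eyepiece_center (a point): Bystander: black eyepiece standing on end to one side of the plate, farther from the robot, 40 mm in diameter, 52 mm tall; its centre.
- bottle_center (a point): Bystander: small amber bottle on the other far side of the plate, 54 mm in diameter, 115 mm tall; its centre.
Things that resemble listed ones, but are neither listed nor needed, are in the scene too. Of the things that look like the straightedge, take the one that is farthest to the robot's left at the start. Leave any green or yellow look-alike of the part that bears blank2_center alone.

How it is judged (in metres and radians):
On the way, in this order (a step that is already met when the one before it is completed fails the run):
1. the straightedge is held in the fingers, clear of the bench (height (world z) of straightedge above 0.008 m and contact force between the fingers and straightedge above 1 N), for 0.2 s.
2. the straightedge presses on all four blanks at once, each with more than 0.8 N, and each bears on the rail's stop with more than 0.3 N, for 0.4 s (contact force between straightedge and blank0 above 0.8 N and contact force between each of blank0, blank1, blank2, blank3 and rail above 0.3 N and x of each of blank0_center, blank1_center, blank2_center, blank3_center in the frame of rail above -0.037 m and contact force between straightedge and blank1 above 0.8 N and contact force between straightedge and blank2 above 0.8 N and contact force between straightedge and blank3 above 0.8 N), for 0.4 s.
At the end, for the whole second after the job is handed in: All four blanks lie flat under the lip where the stop holds them (centres at most 37 mm from the groove's back wall), each within 0.04 rad of square to the rail and within 3 mm of line with its neighbour; the straightedge lies flat on the bench (not on the plate), at rest and released (x of each of blank0_center, blank1_center, blank2_center, blank3_center in the frame of rail above -0.037 m and angle between the x axis of each of blank0_center, blank1_center, blank2_center, blank3_center and the x axis of rail, either way round below 0.04 rad and angle between each of blank0_center, blank1_center, blank2_center, blank3_center, straightedge's own z axis and vertical below 0.05 rad and x of blank1_center in the frame of blank0_center between -0.003 and 0.003 m and x of blank2_center in the frame of blank1_center between -0.003 and 0.003 m and x of blank3_center in the frame of blank2_center between -0.003 and 0.003 m and height (world z) of straightedge between -0.004 and 0.005 m and linear speed of straightedge below 0.02 m/s); the robot touches nothing.
It fails at once if a blank is pressed with more than 6 N (its edge chips) (contact force between straightedge and blank0 above 6 N or contact force between any of blank0, blank1, blank2, blank3 and rail above 6 N or contact force between straightedge and blank1 above 6 N or contact force between straightedge and blank2 above 6 N or contact force between straightedge and blank3 above 6 N).
It fails at once if the gripper or arm touches a blank (contact force between any of the fingers, the arm and blank0 above 0.2 N or contact force between any of the fingers, the arm and blank1 above 0.2 N or contact force between any of the fingers, the arm and blank2 above 0.2 N or contact force between any of the fingers, the arm and blank3 above 0.2 N).
It fails at once if the lens mount, eyepiece or bottle is moved by more than 10 mm (distance of any of lens_mount_center, eyepiece_center, bottle_center from where it was at the start of the episode above 0.01 m).
It also fails if it takes over 61 s, if anything falls off the work surface, if the arm or the gripper's body presses on something with over 40 N, if the wrist force passes 120 N, or if a joint passes its speed limit or range.

## Working session

There is one attempt and no reset: what is moved stays moved. The work goes in short steps, Python scripts to look and compute and a tool call to move; the robot and the scene stay as the last step left them, time stands still between calls to the robot, and variables do not carry over. Pictures are saved under pics/ and viewed, about 8 in all and at most 12, crops included, and the job is handed in when it is done.

Besides the shell and the picture viewer there is one more tool, called after "Request:" as name([rows], argument=value, ...), one row to a line, values as JSON. servo_tool: Moves the arm, as the interface text tells. Its arguments: {"type":"object","properties":{"plan":{"type":"array"},"force":{"type":"number"}},"required":["plan"]}

```bash
mkdir -p pics; ls; cat > h.py <<'E'
import numpy as np, cv2
from cell import readout, read_camera, env
def cloud(c):
    K=c["mtx"];T=np.linalg.inv(c["camera_from_world"]);z=c["range_z"]
    v,u=np.mgrid[0:480,0:640]
    P=np.stack([(u-K[0,2])/K[0,0]*z,-(v-K[1,2])/K[1,1]*z,-z],-1)
    W=P@T[:3,:3].T+T[:3,3]; W[z<=0]=np.nan
    return W
def save(c,name): cv2.imwrite("pics/"+name,cv2.cvtColor(c["image"],cv2.COLOR_RGB2BGR))
def obs():
    o=readout.get_obs()
    for k in("time_s","tool_pos","tool_rot","force","wrist_torque","grip_width"): print(k,np.round(o[k],4))
    return o
E
python3 - <<'E'
from h import *
obs(); print(env.pinch_z)
for n in("top","scene"):
    c=read_camera(n); save(c,n+"0.png"); np.savez(n+"0.npz",W=cloud(c),img=c["image"],mtx=c["mtx"],T=c["camera_from_world"])
    print(n,c["mtx"],np.linalg.inv(c["camera_from_world"]).round(3))
E
```

```text
pics
time_s 0.0
tool_pos [0.1731 0.6259 0.2214]
tool_rot [-1.798873e+02  6.700000e-03  1.645448e+02]
force [-0.0837 -0.594  -0.9175]
wrist_torque [0.0363 0.0203 0.012 ]
grip_width 0.0872
-0.0187
top [[459.25394571   0.         319.31215123]
 [  0.         459.25394571 236.30606899]
 [  0.           0.           1.        ]] [[ 0.006  0.994 -0.108  0.525]
 [-1.     0.004 -0.012  0.007]
 [-0.011  0.108  0.994  0.907]
 [ 0.     0.     0.     1.   ]]
scene [[471.56269151   0.         328.04187316]
 [  0.         471.56269151 236.09823133]
 [  0.           0.           1.        ]] [[ 0.231 -0.66   0.715  1.326]
 [ 0.973  0.147 -0.179 -0.181]
 [ 0.014  0.737  0.676  0.749]
 [ 0.     0.     0.     1.   ]]
```

View pics/top0.png

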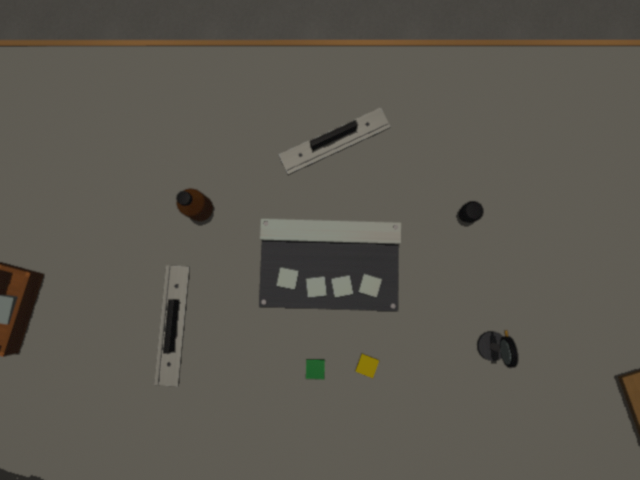

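View pics/scene0.png

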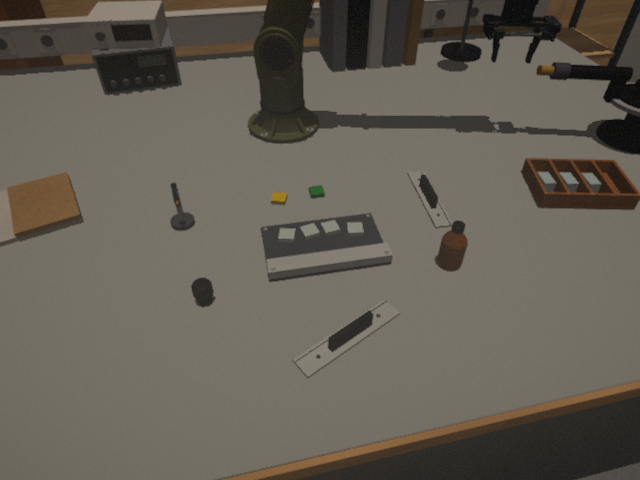

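The top view shows the plate at about (330,265) with its rail on the far side, and four blanks at (287,278), (316,287), (342,286) and (370,285). The leftmost straightedge is at (174,325), with the bottle at (193,204), the eyepiece at (471,212) and the lens mount at (495,347). Next I measure them.

```bash
cat > m.py <<'E'
from h import *
d=np.load("top0.npz"); W=d["W"];img=d["img"].astype(int);Z=W[...,2]
def reg(u0,u1,v0,v1,lo,hi,extra=None):
    m=np.zeros(Z.shape,bool); m[v0:v1,u0:u1]=True
    m&=(Z>lo)&(Z<hi)
    if extra is not None:m&=extra
    return m
def rect(m,name):
    P=W[m]; r=cv2.minAreaRect((P[:,:2]*1000).astype(np.float32)); print(name,m.sum(),"c",np.round(r[0],1),"size",np.round(r[1],1),"ang",round(r[2],2),"zmed",round(np.median(P[:,2])*1000,1)); return P
br=img.sum(-1)
print("bench z",np.nanmedian(Z[380:470,200:600])*1000)
rect(reg(145,205,255,395,.002,.02),"blade z"); rect(reg(145,205,255,395,.03,.055),"rib")
rect(reg(250,410,210,255,.02,.045),"rail"); rect(reg(250,410,242,320,.004,.016),"plate")
for i,(a,b,c0,e) in enumerate([(357,384,272,300),(330,356,272,300),(304,330,274,300),(274,302,265,292)]):
    rect(reg(a,b,c0,e,.003,.04,br>300),f"blank{i}")
    P=W[reg(a,b,c0,e,.003,.04,br>300)]
for n,a in dict(mount=(470,525,325,370),eye=(455,485,198,226),bottle=(170,215,182,225)).items():
    m=reg(*a,.015,.3);P=rect(m,n);print(P.min(0).round(3),P.max(0).round(3))
# cross-profile of the blade at rows
for v in(290,300,375): print(v,[(u,round(W[v,u,1]*1000),round(Z[v,u]*1000),br[v,u]) for u in range(154,194,1)])
c=cv2.cvtColor(d["img"],cv2.COLOR_RGB2BGR)
cv2.imwrite("pics/crop1.png",np.hstack([cv2.resize(c[255:395,140:210],None,fx=4,fy=4,interpolation=cv2.INTER_CUBIC),cv2.resize(c[205:325,250:410],None,fx=3,fy=560/120,interpolation=cv2.INTER_CUBIC)[:, :480]]))
E
python3 m.py
```

```text
bench z -0.0005667676676313071
blade z 2794 c [451.9 299. ] size [270.8 116.6] ang 2.35 zmed 5.5
rib 425 c [449.2 298.3] size [12.9 98.3] ang 86.56 zmed 39.4
rail 2928 c [631.6  -3.1] size [269.6  40.6] ang 88.61 zmed 30.0
plate 7848 c [537.5   3. ] size [298.7 150.4] ang 89.32 zmed 10.0
blank0 335 c [528.  -79.8] size [35.1 35. ] ang 73.74 zmed 22.1
blank1 336 c [526.1 -26.1] size [35.1 35.2] ang 10.57 zmed 22.0
blank2 333 c [524.7  23.6] size [35.  34.9] ang 6.3 zmed 22.1
blank3 335 c [540.8  79.1] size [35.3 35. ] ang 78.77 zmed 21.8
mount 570 c [ 420.2 -306.6] size [36.8 62.7] ang 80.38 zmed 95.0
[ 0.388 -0.327  0.015] [ 0.451 -0.286  0.115]
eye 411 c [ 668.1 -272.2] size [38.4 38.6] ang 5.25 zmed 50.7
[ 0.649 -0.292  0.023] [ 0.688 -0.253  0.056]
bottle 876 c [677.4 253.9] size [48.7 53. ] ang 56.57 zmed 79.2
[0.652 0.229 0.015] [0.705 0.283 0.118]
290 [(154, 343, 1, np.int64(271)), (155, 341, -1, np.int64(272)), (156, 338, 1, np.int64(273)), (157, 338, -2, np.int64(272)), (158, 335, -1, np.int64(273)), (159, 334, -3, np.int64(270)), (160, 330, 2, np.int64(271)), (161, 329, 1, n
[... 572 characters left out ...]
p.int64(346)), (181, 288, 5, np.int64(349)), (182, 286, 5, np.int64(351)), (183, 284, 7, np.int64(347)), (184, 282, 5, np.int64(345)), (185, 280, 7, np.int64(347)), (186, 278, 4, np.int64(314)), (187, 277, 2, np.int64(239)), (188, 275, 3, np.int64(256)), (189, 274, 1, np.int64(271)), (190, 271, 1, np.int64(270)), (191, 269, 2, np.int64(272)), (192, 268, -2, np.int64(273)), (193, 266, -2, np.int64(272))]Traceback (most recent call last):
  File "m.py", line 20, in <module>
    for v in(290,300,375): print(v,[(u,round(W[v,u,1]*1000),round(Z[v,u]*1000),br[v,u]) for u in range(154,194,1)])
                                       ~~~~~^^^^^^^^^^^^^^^
ValueError: cannot convert float NaN to integer
```

```bash
sed -i '/^for v in(290/,$d' m.py; cat >> m.py <<'E'
print("----")
def line(P,ax): # fit other coordinate against coordinate ax, robust
    x=P[:,ax];y=P[:,1-ax];k=np.ones(len(x),bool)
    for _ in range(4):
        p=np.polyfit(x[k],y[k],1);r=y-np.polyval(p,x);k=abs(r)<2*max(r[k].std(),2e-4)
    return p
def plane_xy(u,v,h): # sub-pixel ray cut with z=h
    K=d["mtx"];T=np.linalg.inv(d["T"]);r=T[:3,:3]@np.array([(u-K[0,2])/K[0,0],-(v-K[1,2])/K[1,1],-1]);o=T[:3,3]
    return (o+r*(h-o[2])/r[2])[:2]
g=cv2.GaussianBlur(d["img"].astype(np.float32).sum(-1),(0,0),.5)
# blade edges: sub-pixel brightness crossing per row, at z=6mm
L=[];R=[];Rb=[]
for v in range(272,380):
    row=g[v,150:198]; i=np.where(row>300)[0]
    if len(i)<15: continue
    f=lambda a,b:a+(300-row[a])/(row[b]-row[a])*(b-a)
    a,b=i[0],i[-1]; L.append(plane_xy(150+f(a-1,a),v,.006)); R.append(plane_xy(150+f(b,b+1),v,.006))
    k=(Z[v,150:198]>.034)
    if k.sum()>3: Rb.append([np.nanmean(W[v,150:198,0][k]),np.nanmean(W[v,150:198,1][k])])
L,R,Rb=map(np.array,(L,R,Rb))
for n,P in(("left",L),("right",R),("rib",Rb)):
    p=line(P,0); print(n,"y at x=.45",round(np.polyval(p,.45)*1000,1),"slope deg",round(np.degrees(np.arctan(p[0])),2),len(P))
mm=reg(145,205,255,395,.03,.055); print("rib x",W[mm][:,0].min(),W[mm][:,0].max())
# rail top front/back edges by brightness per column
F=[];B=[]
for u in range(268,396):
    col=g[205:262,u]; i=np.where(col>250)[0]
    zz=Z[205:262,u]; j=np.where(zz>.025)[0]
    F.append(W[205+j[-1],u,:2]);B.append(W[205+j[0],u,:2])
for n,P in(("front",F),("back",B)):
    p=line(np.array(P),1); print(n,"x at y=0",round(np.polyval(p,0)*1000,1),"normal yaw deg",round(-np.degrees(np.arctan(p[0])),2))
k=(Z[215:240,255:408]>.025);Q=W[215:240,255:408][k];print("rail y",np.percentile(Q[:,1],[.3,99.7]),"x",np.percentile(Q[:,0],[.3,99.7]))
c=cv2.cvtColor(d["img"],cv2.COLOR_RGB2BGR)
cv2.imwrite("pics/crop1.png",np.hstack([cv2.resize(c[255:395,140:210],None,fx=4,fy=4,interpolation=cv2.INTER_CUBIC),cv2.resize(c[205:325,250:410],(500,560),interpolation=cv2.INTER_CUBIC)]))
E
python3 m.py|sed 1,/----/d
```

```text
left y at x=.45 326.7 slope deg -3.22 52
right y at x=.45 282.1 slope deg -3.46 52Traceback (most recent call last):
  File "m.py", line 41, in <module>
    p=line(P,0); print(n,"y at x=.45",round(np.polyval(p,.45)*1000,1),"slope deg",round(np.degrees(np.arctan(p[0])),2),len(P))
  File "m.py", line 22, in line
    x=P[:,ax];y=P[:,1-ax];k=np.ones(len(x),bool)
      ~^^^^^^
IndexError: too many indices for array: array is 1-dimensional, but 2 were indexed
```

```bash
sed -i 's/len(i)<15/len(i)<8/' m.py; python3 m.py|sed 1,/----/d
```

```text
left y at x=.45 326.7 slope deg -3.23 80
right y at x=.45 282.0 slope deg -3.45 80
rib y at x=.45 297.6 slope deg -3.45 26
rib x 0.4001214025115121 0.49799392976527845
front x at y=0 612.2 normal yaw deg -1.41
back x at y=0 650.8 normal yaw deg -1.46
rail y [-0.13729694  0.13028784] x [0.61484231 0.65390862]
```

View pics/crop1.png

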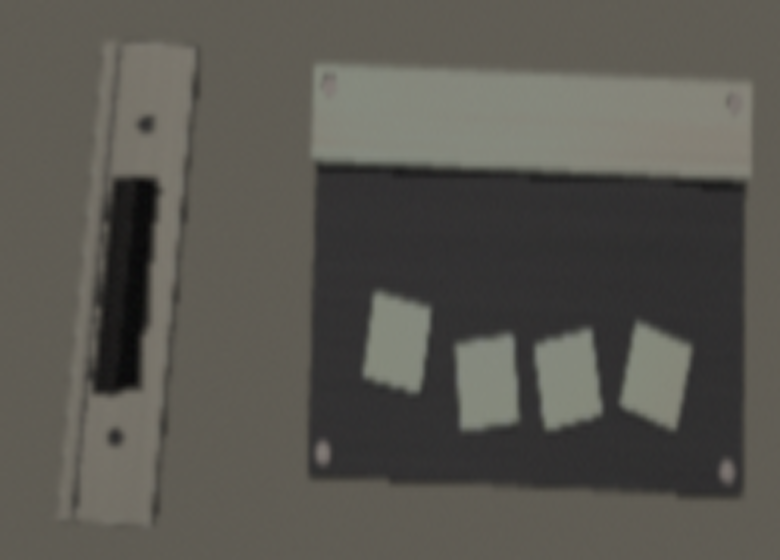

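Straightedge: rib centre at (0.449, 0.298), front edge facing +y (28 mm from the rib, against 17 mm to the back edge), and +x at a yaw of about 86.6°. The rail's normal has a yaw of about -1.4°, and the groove's back wall is at about (0.6335, -0.0035). Heights and sizes match the given values, so I move to above the rib.

```bash
cat >> h.py <<'E'
from scipy.spatial.transform import Rotation as Ro
def go(x,y,z,az=None):
    "shift in tool axes to reach world TCP x,y,z with tool y axis at azimuth az (deg)"
    o=readout.get_obs();R=Ro.from_euler("xyz",o["tool_rot"],degrees=True).as_matrix()
    s=R.T@(np.array([x,y,z])-o["tool_pos"]); a=np.degrees(np.arctan2(R[1,1],R[0,1]))
    print("t",round(o["time_s"],2),"pos",np.round(o["tool_pos"],4),"tilt",np.degrees(R[:2,2]).round(2),"az",round(a,2),"F",np.round(o["force"],2),"M",np.round(o["wrist_torque"],3),"w",round(o["grip_width"],4),"q7",np.round(o["qpos"],1))
    print("shift",np.round(s,4),"turn",None if az is None else round(-np.radians(az-a),4))
E
python3 -c "
from h import *
go(.449,.2985,.12,86.6)"
```

```text
t 0.1 pos [0.1732 0.626  0.2216] tilt [-0.02 -0.1 ] az 74.54 F [-0.42 -0.12  1.14] M [-0.     0.052 -0.065] w 0.0869 q7 [-73.7  18.4  -4.   83.2   1.3  78.5  -3.3]
shift [-0.3531 -0.2419  0.102 ] turn -0.2105
```

Request:
servo_tool([
  [[0.087,-0.03,-0.02,0.005,-0.018],[0.087,-0.06,-0.04,0.01,-0.035],[0.087,-0.09,-0.061,0.02,-0.053],[0.087,-0.12,-0.081,0.03,-0.07],[0.087,-0.15,-0.102,0.04,-0.088],[0.087,-0.18,-0.122,0.05,-0.105],[0.087,-0.21,-0.143,0.06,-0.123],[0.087,-0.24,-0.163,0.07,-0.14],[0.087,-0.27,-0.184,0.08,-0.158],[0.087,-0.3,-0.204,0.09,-0.175],[0.087,-0.33,-0.225,0.1,-0.193],[0.087,-0.353,-0.242,0.102,-0.21]],
], force=50)

```text
time_s: 1.1
tool_pos: [0.4496, 0.2947, 0.118]
tool_rot: [-179.7, -0.1, 176.5]
force: [0.4, -0.3, -0.5]
grip_width: 0.087
```

```bash
python3 -c "
from h import *
go(.449,.2985,.010,86.6)
c=read_camera('wrist');save(c,'w1.png');W=cloud(c);Z=W[...,2]
for n,lo,hi in(('rib',.036,.045),('blade',.003,.009)):
    m=(Z>lo)&(Z<hi)&(abs(W[...,0]-.449)<.15)&(abs(W[...,1]-.3)<.05);P=W[m]
    print(n,m.sum(),cv2.minAreaRect((P[:,:2]*1000).astype(np.float32)) if m.any() else '')
"
```

```text
t 1.1 pos [0.4496 0.2947 0.118 ] tilt [-0.13 -0.26] az 86.49 F [ 0.38 -0.27 -0.55] M [-0.013  0.018 -0.021] w 0.087 q7 [-45.6   9.4  10.3 106.8  -1.7  64.3  51.8]
shift [0.0007 0.0043 0.108 ] turn -0.0018
rib 2746 ((449.2389831542969, 301.0279541015625), (11.910168647766113, 99.6321029663086), 86.5182876586914)
blade 14585 ((441.3370056152344, 294.87628173828125), (94.22138214111328, 274.5865783691406), 88.08756256103516)
```

View pics/w1.png

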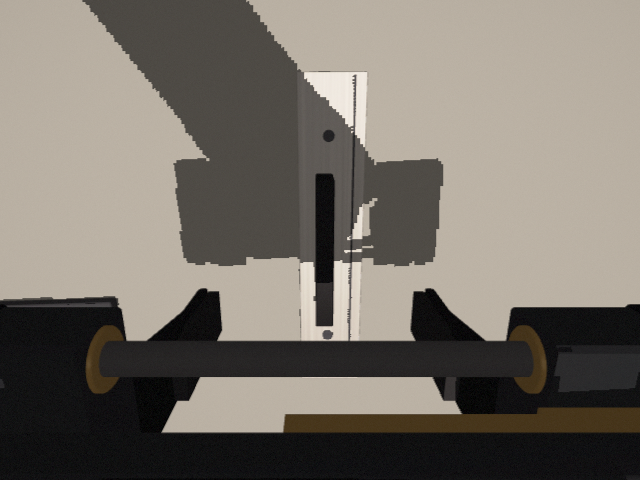

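The wrist view shows the rib centred between the open fingers at (325,250). The wider side of the blade, with the scribe line, is on the right (+y). I descend and close.

Request:
servo_tool([
  [[0.087,0,0.002,0.03,0],[0.087,0,0.004,0.06,0],[0.087,0,0.005,0.085,0],[0.087,0,0.005,0.1,0],[0.087,0,0.005,0.108,0],[0.087,0,0.005,0.108,0],[0.02,0,0.005,0.108,0],[0.005,0,0.005,0.108,0],[0.005,0,0.005,0.108,0],[0.005,0,0.005,0.108,0],[0.005,0,0.005,0.108,0],[0.005,0,0.005,0.108,0]],
], force=50)

```text
time_s: 2.15
tool_pos: [0.4544, 0.2935, 0.0109]
tool_rot: [-179.6, 0.1, 176.1]
force: [-0.2, -0.1, 0.3]
grip_width: 0.0548
```

```bash
python3 -c "
from h import *
go(.449,.2985,.010,86.6)
"
```

```text
t 2.15 pos [0.4544 0.2935 0.0109] tilt [ 0.06 -0.4 ] az 86.14 F [-0.18 -0.07  0.26] M [-0.007  0.033  0.008] w 0.0548 q7 [-44.8  17.2  10.  111.3  -3.3  51.9  53. ]
shift [0.0057 0.0046 0.0008] turn -0.0081
```

Request:
servo_tool([
  [[0.005,0.005,0.004,0.0,0],[0.005,0.005,0.004,0.0,0],[0.005,0.005,0.004,0.0,0],[0.005,0.005,0.004,0.0,0],[0.005,0.005,0.004,0.0,0],[0.005,0.005,0.004,0.0,0],[0.005,0.005,0.004,0.0,0],[0.005,0.005,0.004,0.0,0],[0.005,0.005,0.004,0.0,0],[0.005,0.005,0.004,0.0,0]],
])

```text
time_s: 2.98
tool_pos: [0.4498, 0.298, 0.0109]
tool_rot: [-179.6, 0.1, 176.1]
force: [0.6, 1.2, -0.7]
grip_width: 0.0119
```

```bash
python3 -c "
from h import *
go(.449,.2985,.08,86.6)
"
```

```text
t 2.98 pos [0.4498 0.298  0.0109] tilt [ 0.08 -0.38] az 86.14 F [ 0.59  1.16 -0.74] M [ 0.275 -0.024  0.045] w 0.0119 q7 [-45.3  17.    9.8 111.5  -3.2  51.9  52.2]
shift [ 0.0007 -0.     -0.0691] turn -0.0081
```

Gripped at 11.9 mm. I lift it, then swing towards the start pose for the push.

Request:
servo_tool([
  [[0.005,0,0,-0.01,0],[0.005,0,0,-0.025,0],[0.005,0,0,-0.045,0],[0.005,0,0,-0.065,0],[0.005,0,0,-0.075,0],[0.005,0,0,-0.08,0],[0.005,0,0,-0.08,0],[0.005,0,0,-0.08,0]],
], force=50)

```text
time_s: 3.65
tool_pos: [0.4492, 0.2981, 0.0902]
tool_rot: [-179.6, 0.1, 176.1]
force: [-0.1, -0.3, -3.8]
grip_width: 0.0116
```

```bash
python3 -c "
from h import *
go(.462,-.001,.09,-1.43)
"
```

```text
t 3.65 pos [0.4492 0.2981 0.0902] tilt [ 0.02 -0.42] az 86.13 F [-0.15 -0.3  -3.77] M [ 0.047 -0.024  0.016] w 0.0116 q7 [-45.9  11.2  10.2 108.1  -1.9  61.1  51.2]
shift [-0.033  -0.2976  0.0025] turn 1.5283
```

Request:
servo_tool([
  [[0.005,-0.001,-0.01,0,0.05],[0.005,-0.003,-0.03,0,0.15],[0.005,-0.006,-0.055,0,0.25],[0.005,-0.009,-0.08,0,0.36],[0.005,-0.012,-0.105,0,0.47],[0.005,-0.014,-0.13,0,0.58],[0.005,-0.017,-0.155,0,0.69],[0.005,-0.02,-0.18,0,0.8],[0.005,-0.023,-0.205,0,0.91],[0.005,-0.025,-0.23,0,1.02],[0.005,-0.027,-0.25,0,1.13],[0.005,-0.029,-0.265,0,1.23]],
])

```text
time_s: 4.65
tool_pos: [0.4589, 0.0293, 0.0909]
tool_rot: [-179.7, 0.4, 105.2]
force: [-0.2, 0.2, -3.2]
grip_width: 0.0117
```

```bash
python3 -c "
from h import *
go(.462,-.001,.07,-1.43)
"
```

```text
t 4.65 pos [0.4589 0.0293 0.0909] tilt [-0.13 -0.49] az 15.23 F [-0.24  0.22 -3.18] M [-0.066 -0.022 -0.059] w 0.0117 q7 [-3.32e+01  1.30e+00  2.63e+01  1.19e+02 -1.00e-01  6.00e+01  8.40e+00]
shift [-0.0299 -0.0048  0.0211] turn 0.2908
```

Request:
servo_tool([
  [[0.005,-0.01,-0.002,0.005,0.1],[0.005,-0.02,-0.004,0.01,0.2],[0.005,-0.03,-0.005,0.015,0.27],[0.005,-0.03,-0.005,0.02,0.29],[0.005,-0.03,-0.005,0.02,0.29],[0.005,-0.03,-0.005,0.02,0.29],[0.005,-0.03,-0.005,0.02,0.29],[0.005,-0.03,-0.005,0.02,0.29]],
])

```text
time_s: 5.32
tool_pos: [0.4619, -0.0004, 0.0712]
tool_rot: [-179.9, 0.5, 88.7]
force: [-0.0, 0.7, -2.6]
grip_width: 0.0117
```

```bash
python3 -c "
from h import *
go(.466,-.001,.023,-1.43)
c=read_camera('top');save(c,'top2.png');np.savez('top2.npz',W=cloud(c),img=c['image'])
c=read_camera('scene');save(c,'sc2.png');np.savez('sc2.npz',W=cloud(c),img=c['image'])
c=read_camera('wrist');save(c,'w2.png');W=cloud(c);np.savez('w2.npz',W=W,img=c['image'])
"
```

```text
t 5.32 pos [ 4.619e-01 -4.000e-04  7.120e-02] tilt [-0.12 -0.48] az -1.26 F [-0.02  0.7  -2.61] M [-0.058  0.103  0.022] w 0.0117 q7 [-31.3   3.2  28.5 119.9  -1.3  57.5  -3.3]
shift [-0.0001  0.0042  0.0482] turn 0.0029
```

View pics/w2.png

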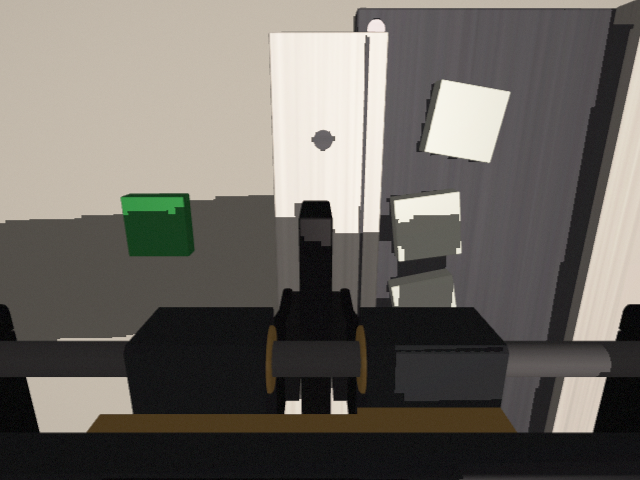

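The wrist view shows the held blade (columns 270–387) clear behind the blanks, with its scribed front edge towards the rail. I measure blade pitch, height and relative yaw.

```bash
cat > m2.py <<'E'
from h import *
d=np.load("w2.npz");W=d["W"];Z=W[...,2]
# blade top plane
m=np.zeros(Z.shape,bool);m[40:190,278:360]=1;m&=(abs(Z-.066)<.02);P=W[m]
A=np.c_[P[:,:2],np.ones(len(P))];k=np.linalg.lstsq(A,P[:,2],rcond=None)[0]
print("blade plane slopes deg dx,dy",np.degrees(k[:2]).round(2),"z at (.466,0)",k@[.466,0,1],"resid",(P[:,2]-A@k).std(),m.sum())
def fit(pts):
    y=pts[:,1];x=pts[:,0];q=np.ones(len(x),bool)
    for _ in range(5):
        p=np.polyfit(y[q],x[q],1);r=x-np.polyval(p,y);q=abs(r)<2.5*max(r[q].std(),2e-4)
    return -np.degrees(np.arctan(p[0])),p
ed=[];bk=[];zb=np.median(P[:,2])
for v in range(42,200):
    j=np.where(abs(Z[v,250:420]-zb)<.012)[0]
    if len(j)<20: continue
    ed.append(W[v,250+j[-1],:2]);bk.append(W[v,250+j[0],:2])
for n,e in(("front",ed),("back",bk)):
    a,p=fit(np.array(e));print(n,"normal yaw",round(a,2),"x at y=0,.06",np.polyval(p,[0,.06]).round(4),len(e))
rl=[]
for v in range(15,440):
    j=np.where((Z[v]>.025)&(Z[v]<.036)&(W[v,:,0]>.59))[0]
    if len(j)>3 and j[0]>520: rl.append(W[v,j[0],:2])
a,p=fit(np.array(rl));print("rail front yaw",round(a,2),"x at y=0,.06",np.polyval(p,[0,.06]).round(4),len(rl))
pl=(abs(Z-.01)<.004)&(W[...,0]>.56)&(W[...,0]<.6);print("plate z",np.median(Z[pl]),pl.sum())
bl=(abs(Z-.022)<.004)&(W[...,0]<.57)&(W[...,0]>.49);print("blank min x",np.percentile(W[...,0][bl],1),bl.sum())
E
python3 m2.py
```

```text
blade plane slopes deg dx,dy [ 0.03 -0.43] z at (.466,0) 0.0672674287963983 resid 0.0006661639334356796 12254
front normal yaw -1.15 x at y=0,.06 [0.4896 0.4908] 158
back normal yaw -1.14 x at y=0,.06 [0.4441 0.4453] 158
rail front yaw -1.36 x at y=0,.06 [0.6119 0.6133] 381
plate z 0.010676228279347222 23467
blank min x 0.5064343041911343 11316
```

Request:
servo_tool([
  [[0.005,0,0,0.01,0.003],[0.005,0,0,0.02,0.003],[0.005,0,0,0.03,0.003],[0.005,0,0,0.038,0.003],[0.005,0,0,0.044,0.003],[0.005,0,0,0.048,0.003],[0.005,0,0,0.048,0.003],[0.005,0,0,0.048,0.003]],
])

```text
time_s: 6.13
tool_pos: [0.4619, -0.0012, 0.0232]
tool_rot: [-179.9, 0.5, 88.5]
force: [-0.4, 0.3, -2.4]
grip_width: 0.0114
```

```bash
python3 -c "
from h import *
go(.542,-.0025,.023,-1.46)
"
```

```text
t 6.13 pos [ 0.4619 -0.0012  0.0232] tilt [-0.13 -0.5 ] az -1.5 F [-0.37  0.33 -2.44] M [-0.042  0.038 -0.009] w 0.0114 q7 [-30.5   7.8  28.6 122.1  -4.2  51.3  -1. ]
shift [ 0.0008  0.0801 -0.    ] turn -0.0006
```

Force baseline is about (-0.4, 0.3, -2.4). I push gently along tool y.

Request:
servo_tool([
  [[0.005,0,0.002,0,0],[0.005,0,0.005,0,0],[0.005,0,0.008,0,0],[0.005,0,0.011,0,0],[0.005,0,0.014,0,0],[0.005,0,0.017,0,0],[0.005,0,0.02,0,0],[0.005,0,0.023,0,0],[0.005,0,0.026,0,0],[0.005,0,0.029,0,0],[0.005,0,0.032,0,0],[0.005,0,0.035,0,0]],
])

```text
time_s: 7.13
tool_pos: [0.497, -0.0022, 0.023]
tool_rot: [-179.9, 0.5, 88.5]
force: [-0.1, 1.3, -3.0]
grip_width: 0.0116
```

```bash
python3 -c "
from h import *
go(.542,-.0025,.023,-1.46)
"
```

```text
t 7.13 pos [ 0.497  -0.0022  0.023 ] tilt [-0.15 -0.5 ] az -1.5 F [-0.08  1.31 -2.97] M [-0.123  0.286 -0.012] w 0.0116 q7 [-29.2  12.3  28.5 117.4  -6.7  52.1   1.4]
shift [ 0.0009  0.045  -0.0001] turn -0.0007
```

Request:
servo_tool([
  [[0.005,0,0.003,0,0],[0.005,0,0.006,0,0],[0.005,0,0.009,0,0],[0.005,0,0.012,0,0],[0.005,0,0.016,0,0],[0.005,0,0.02,0,0],[0.005,0,0.024,0,0],[0.005,0,0.028,0,0],[0.005,0,0.032,0,0],[0.005,0,0.036,0,0],[0.005,0,0.039,0,0],[0.005,0,0.041,0,0]],
])

```text
time_s: 8.13
tool_pos: [0.5385, -0.0033, 0.0229]
tool_rot: [-179.9, 0.5, 88.5]
force: [-1.6, 0.0, -2.1]
grip_width: 0.0118
```

```bash
python3 -c "
from h import *
go(.553,-.0027,.023,-1.46)
c=read_camera('top');save(c,'t3.png');im=cv2.imread('pics/t3.png')[190:330,240:420]
s=read_camera('scene');save(s,'s3.png');im2=cv2.imread('pics/s3.png')[160:290,230:420]
w=read_camera('wrist');save(w,'w3.png');np.savez('w3.npz',W=cloud(w),img=w['image']);im3=cv2.imread('pics/w3.png')[0:340,240:640]
a=cv2.resize(im2,(480,328));b=cv2.resize(im,(320,249));cv=np.zeros((600,780,3),np.uint8)
cv[:328,:480]=a;cv[:249,480:780]=cv2.resize(im,(300,249));cv[330:600,:318]=cv2.resize(im3,(318,270));cv[330:600,330:780]=cv2.resize(im3[:240],(450,270))
cv2.imwrite('pics/c3.png',cv)
"
```

```text
t 8.13 pos [ 0.5385 -0.0033  0.0229] tilt [-0.14 -0.51] az -1.5 F [-1.55  0.03 -2.1 ] M [-0.033  0.304 -0.023] w 0.0118 q7 [-27.5  17.2  28.1 111.8  -9.3  53.4   3.6]
shift [ 0.001   0.0145 -0.0001] turn -0.0007
```

View pics/c3.png

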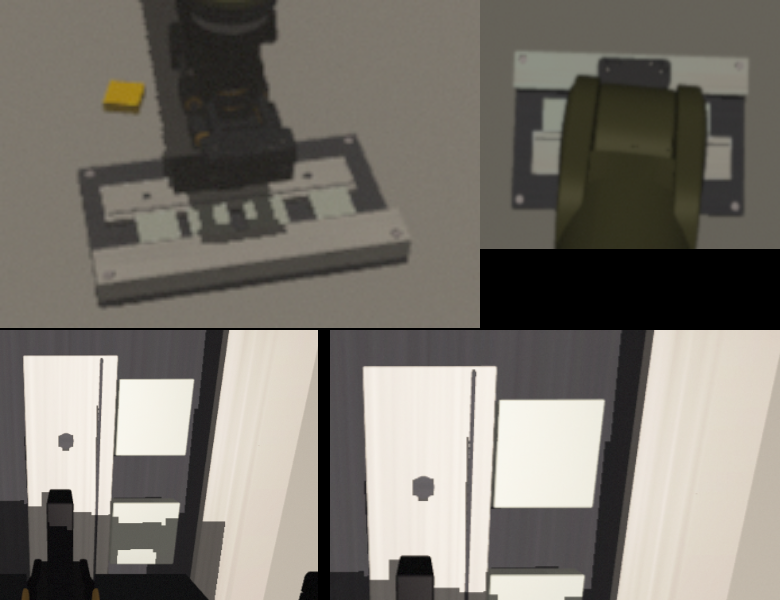

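The views show all four blanks flush against the blade's front edge and square to it, just short of the lip. I re-check blade yaw against the rail before the contact phase.

```bash
cat > m3.py <<'E'
import sys
from h import *
W=np.load(sys.argv[1])["W"];Z=W[...,2]
def fit(pts):
    pts=np.array(pts);y=pts[:,1];x=pts[:,0];q=np.ones(len(x),bool)
    for _ in range(6):
        p=np.polyfit(y[q],x[q],1);r=x-np.polyval(p,y);q=abs(r)<2*max(r[q].std(),2e-4)
    return round(-np.degrees(np.arctan(p[0])),2),np.polyval(p,[0,.06]).round(4),q.sum()
f=[];b=[];r=[]
for v in range(30,200):
    ok=(abs(Z[v]-.0185)<.008)
    j=np.where(ok&(np.arange(640)>250)&(np.arange(640)<330))[0]
    if len(j)>20: b.append(W[v,j[0],:2])
    j=np.where((Z[v]>.026)&(Z[v]<.036)&(W[v,:,0]>.59))[0]
    if len(j)>3:r.append(W[v,j[0],:2])
    j=np.where((Z[v]>.019)&(Z[v]<.026)&(W[v,:,0]>.54)&(W[v,:,0]<.6))[0]
    if len(j)>20:f.append(W[v,j[0],:2])
print("blade back",fit(b));print("rail front",fit(r));print("blank rear",fit(f))
E
python3 m3.py w3.npz
```

```text
blade back (np.float64(-4.22), array([0.5075, 0.5119]), np.int64(141))
rail front (np.float64(-1.29), array([0.612 , 0.6133]), np.int64(144))
blank rear (np.float64(-3.56), array([0.5369, 0.5407]), np.int64(74))
```

Request:
servo_tool([
  [[0.005,0,0.0015,0,0],[0.005,0,0.003,0,0],[0.005,0,0.0045,0,0],[0.005,0,0.006,0,0],[0.005,0,0.0075,0,0],[0.005,0,0.009,0,0],[0.005,0,0.01,0,0],[0.005,0,0.0105,0,0],[0.005,0,0.011,0,0],[0.005,0,0.011,0,0]],
])

```text
time_s: 9.12
tool_pos: [0.5495, -0.0037, 0.0229]
tool_rot: [-179.9, 0.5, 88.5]
force: [-0.6, -0.2, -3.7]
grip_width: 0.0118
```

```bash
python3 -c "
from h import *
go(.553,-.0033,.023,-1.5)
"
```

```text
t 9.12 pos [ 0.5495 -0.0037  0.0229] tilt [-0.11 -0.51] az -1.51 F [-0.6  -0.17 -3.73] M [-0.117  0.164  0.003] w 0.0118 q7 [-27.1  18.4  27.9 110.3  -9.9  53.8   4.1]
shift [ 0.0005  0.0035 -0.0001] turn -0.0001
```

Request:
servo_tool([
  [[0.005,0,0.0003,0,0],[0.005,0,0.0006,0,0],[0.005,0,0.0009,0,0],[0.005,0,0.0012,0,0],[0.005,0,0.0015,0,0],[0.005,0,0.0015,0,0]],
])

```text
time_s: 9.62
tool_pos: [0.5511, -0.0037, 0.0229]
tool_rot: [-179.9, 0.5, 88.5]
force: [-0.7, -0.7, -2.5]
grip_width: 0.0116
```

Request:
servo_tool([
  [[0.005,0,0.0003,0,0],[0.005,0,0.0006,0,0],[0.005,0,0.0009,0,0],[0.005,0,0.0012,0,0],[0.005,0,0.0015,0,0],[0.005,0,0.0015,0,0]],
])

```text
time_s: 10.12
tool_pos: [0.5527, -0.0037, 0.0229]
tool_rot: [-179.9, 0.5, 88.5]
force: [0.2, -0.2, -2.4]
grip_width: 0.0113
```

Request:
servo_tool([
  [[0.005,0,0.0003,0,0],[0.005,0,0.0006,0,0],[0.005,0,0.0009,0,0],[0.005,0,0.0012,0,0],[0.005,0,0.0015,0,0],[0.005,0,0.0015,0,0]],
])

```text
time_s: 10.62
tool_pos: [0.5543, -0.0038, 0.0229]
tool_rot: [-179.9, 0.5, 88.5]
force: [-0.4, 0.5, -2.6]
grip_width: 0.0118
```

Request:
servo_tool([
  [[0.005,0,0.0003,0,0],[0.005,0,0.0006,0,0],[0.005,0,0.0009,0,0],[0.005,0,0.0012,0,0],[0.005,0,0.0015,0,0],[0.005,0,0.0015,0,0]],
])

```text
time_s: 11.12
tool_pos: [0.5559, -0.0038, 0.0229]
tool_rot: [-179.9, 0.5, 88.5]
force: [-0.2, 0.2, -3.0]
grip_width: 0.0119
```

Request:
servo_tool([
  [[0.005,0,0.0003,0,0],[0.005,0,0.0006,0,0],[0.005,0,0.0009,0,0],[0.005,0,0.0012,0,0],[0.005,0,0.0015,0,0],[0.005,0,0.0015,0,0]],
])

```text
time_s: 11.62
tool_pos: [0.5565, -0.0038, 0.0227]
tool_rot: [-179.8, 0.5, 88.5]
force: [-4.1, 0.4, -0.3]
grip_width: 0.0114
```

```bash
python3 -c "
from h import *
import time
go(.5575,-.0038,.023,-1.5)
w=read_camera('wrist');go(.5575,-.0038,.023,-1.5)
w=read_camera('wrist');go(.5575,-.0038,.023,-1.5)
w=read_camera('wrist');go(.5575,-.0038,.023,-1.5)
save(w,'w4.png');np.savez('w4.npz',W=cloud(w),img=w['image'])
"; python3 m3.py w4.npz
```

```text
t 11.62 pos [ 0.5565 -0.0038  0.0227] tilt [-0.19 -0.51] az -1.5 F [-4.07  0.41 -0.33] M [0.004 1.065 0.009] w 0.0114 q7 [-26.7  19.3  27.8 109.3 -10.3  54.2   4.4]
shift [ 0.0001  0.001  -0.0003] turn -0.0001
t 11.67 pos [ 0.5565 -0.0038  0.0227] tilt [-0.19 -0.51] az -1.51 F [-4.73  0.85 -0.43] M [0.016 1.103 0.072] w 0.0117 q7 [-26.7  19.3  27.8 109.3 -10.3  54.2   4.4]
shift [ 0.0001  0.001  -0.0003] turn -0.0001
t 11.72 pos [ 0.5565 -0.0038  0.0227] tilt [-0.19 -0.51] az -1.51 F [-5.55  1.13 -0.89] M [-0.045  1.14  -0.031] w 0.0116 q7 [-26.7  19.3  27.8 109.3 -10.3  54.2   4.4]
shift [ 0.0001  0.001  -0.0003] turn -0.0001
t 11.77 pos [ 0.5565 -0.0038  0.0227] tilt [-0.18 -0.51] az -1.5 F [-4.95  0.78  0.49] M [-0.033  1.232  0.019] w 0.0115 q7 [-26.7  19.3  27.8 109.3 -10.3  54.2   4.4]
shift [ 0.      0.001  -0.0003] turn -0.0
blade back (np.float64(-4.42), array([0.5251, 0.5297]), np.int64(139))
rail front (np.float64(-1.42), array([0.6118, 0.6133]), np.int64(164))
blank rear (np.float64(-4.29), array([0.5394, 0.5439]), np.int64(75))
```

Contact is at tool x = 0.5565. Net force is about 4.5 N at 1 mm of servo lag, so roughly 4.5 N/mm, with yaw moment near zero. That puts the blank centres at x of about -0.031 in the rail frame, inside the limit. I ramp towards 8 N.

Request:
servo_tool([
  [[0.005,0,0.001,0,0],[0.005,0,0.0011,0,0],[0.005,0,0.0012,0,0],[0.005,0,0.0013,0,0],[0.005,0,0.0014,0,0],[0.005,0,0.0015,0,0],[0.005,0,0.0016,0,0],[0.005,0,0.0017,0,0],[0.005,0,0.0017,0,0]],
])

```text
time_s: 12.52
tool_pos: [0.5566, -0.0039, 0.0222]
tool_rot: [-179.6, 0.5, 88.5]
force: [-6.8, 0.4, 0.5]
grip_width: 0.0118
```

```bash
cat > av.py <<'E'
from h import *
L=[]
for i in range(6):
    read_camera('wrist');o=readout.get_obs();L.append(np.r_[o["force"],o["wrist_torque"]])
print(np.mean(L,0).round(3),np.std(L,0).round(3));go(.5575,-.0038,.023,-1.5)
E
python3 av.py
```

```text
[-6.593e+00  1.150e-01  4.410e-01 -4.300e-02  1.549e+00 -4.000e-03] [0.407 0.603 0.371 0.028 0.041 0.03 ]
t 12.82 pos [ 0.5565 -0.0039  0.0222] tilt [-0.38 -0.5 ] az -1.51 F [-6.9   0.58  0.1 ] M [-0.076  1.546  0.029] w 0.0115 q7 [-26.7  19.5  27.8 109.1 -10.4  54.4   4.4]
shift [ 0.0001  0.0009 -0.0008] turn -0.0001
```

Request:
servo_tool([
  [[0.005,0,0.0018,-0.0001,0],[0.005,0,0.0019,-0.0002,0],[0.005,0,0.002,-0.0003,0],[0.005,0,0.0021,-0.0003,0],[0.005,0,0.0022,-0.0003,0],[0.005,0,0.0023,-0.0003,0],[0.005,0,0.0024,-0.0003,0],[0.005,0,0.0025,-0.0003,0],[0.005,0,0.0025,-0.0003,0]],
])

```text
time_s: 13.57
tool_pos: [0.5566, -0.0038, 0.0219]
tool_rot: [-179.3, 0.5, 88.5]
force: [-8.4, 0.2, 1.5]
grip_width: 0.0117
```

```bash
python3 av.py
```

```text
[-8.438e+00  9.300e-02  1.435e+00  1.400e-02  1.928e+00 -3.000e-03] [0.326 0.408 0.379 0.034 0.013 0.013]
t 13.87 pos [ 0.5566 -0.0039  0.0219] tilt [-0.68 -0.48] az -1.51 F [-8.44 -0.11  1.86] M [ 0.062  1.944 -0.   ] w 0.0117 q7 [-26.6  19.7  27.8 108.9 -10.5  54.7   4.5]
shift [ 0.0001  0.0009 -0.0011] turn -0.0002
```

Balanced, with yaw moment near zero. I raise the force to about 10 N and hold.

Request:
servo_tool([
  [[0.005,0,0.0026,-0.0003,0],[0.005,0,0.0027,-0.0004,0],[0.005,0,0.0028,-0.0005,0],[0.005,0,0.0029,-0.0005,0],[0.005,0,0.003,-0.0005,0],[0.005,0,0.0031,-0.0005,0],[0.005,0,0.0031,-0.0005,0],[0.005,0,0.0031,-0.0005,0],[0.005,0,0.0031,-0.0005,0],[0.005,0,0.0031,-0.0005,0],[0.005,0,0.0031,-0.0005,0],[0.005,0,0.0031,-0.0005,0]],
])

```text
time_s: 14.87
tool_pos: [0.5567, -0.0039, 0.0216]
tool_rot: [-179.0, 0.5, 88.5]
force: [-9.8, 0.4, 2.5]
grip_width: 0.0117
```

```bash
sed -i 's/range(6)/range(10)/' av.py; python3 av.py; python3 -c "
from h import *
s=read_camera('scene');save(s,'s5.png');im2=cv2.imread('pics/s5.png')[170:280,240:410]
w=read_camera('wrist');save(w,'w5.png');im3=cv2.imread('pics/w5.png')[0:340,240:640]
cv2.imwrite('pics/c5.png',np.vstack([cv2.resize(im2,(500,320),interpolation=cv2.INTER_CUBIC),cv2.resize(im3,(500,280))]))
"
```

```text
[-9.635  0.032  2.411  0.108  2.196  0.018] [0.454 0.339 0.784 0.024 0.032 0.025]
t 15.37 pos [ 0.5567 -0.0039  0.0216] tilt [-1.05 -0.46] az -1.53 F [-8.86 -0.61  2.85] M [ 0.143  2.243 -0.017] w 0.012 q7 [-26.5  20.   27.8 108.5 -10.6  55.1   4.6]
shift [ 0.0001  0.0008 -0.0014] turn -0.0004
```

View pics/c5.png

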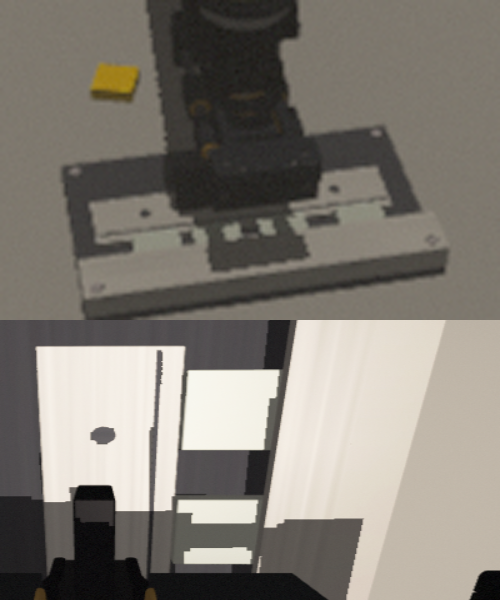

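About 9.6 N net was held for 1.5 s with yaw moment 0.02 ± 0.03 N·m. The blanks are flush in line under the lip. I back off slowly, then lift.

Request:
servo_tool([
  [[0.005,0,0.002,-0.0005,0],[0.005,0,0.001,-0.0005,0],[0.005,0,0,-0.0007,0],[0.005,0,-0.001,-0.001,0],[0.005,0,-0.003,-0.001,0],[0.005,0,-0.007,-0.001,0],[0.005,0,-0.013,-0.001,0],[0.005,0,-0.02,-0.001,0],[0.005,0,-0.028,-0.003,0],[0.005,0,-0.037,-0.01,0],[0.005,0,-0.047,-0.025,0],[0.005,0,-0.057,-0.04,0]],
])

```text
time_s: 16.47
tool_pos: [0.4987, -0.0022, 0.0626]
tool_rot: [-178.9, 0.5, 88.5]
force: [0.2, 0.4, -2.3]
grip_width: 0.0117
```

```bash
python3 -c "
from h import *
go(.462,.03,.09,15)
"
```

```text
t 16.47 pos [ 0.4987 -0.0022  0.0626] tilt [-1.14 -0.47] az -1.54 F [ 0.2   0.39 -2.33] M [-0.072 -0.02  -0.001] w 0.0117 q7 [-29.9   9.7  29.  114.7  -5.   58.    0. ]
shift [ 0.031  -0.038  -0.0269] turn -0.2886
```

Request:
servo_tool([
  [[0.005,0.004,-0.01,-0.01,-0.02],[0.005,0.015,-0.02,-0.02,-0.1],[0.005,0.035,-0.03,-0.027,-0.2],[0.005,0.06,-0.035,-0.027,-0.31],[0.005,0.085,-0.038,-0.027,-0.42],[0.005,0.11,-0.04,-0.027,-0.53],[0.005,0.135,-0.042,-0.027,-0.64],[0.005,0.16,-0.044,-0.027,-0.75],[0.005,0.185,-0.046,-0.027,-0.86],[0.005,0.21,-0.048,-0.027,-0.97],[0.005,0.235,-0.05,-0.027,-1.08],[0.005,0.255,-0.05,-0.027,-1.18]],
])

```text
time_s: 17.47
tool_pos: [0.4548, 0.2562, 0.0886]
tool_rot: [-179.2, -0.9, 156.5]
force: [0.8, 0.2, -2.0]
grip_width: 0.0116
```

```bash
python3 -c "
from h import *
go(.449,.298,.06,86)
"
```

```text
t 17.47 pos [0.4548 0.2562 0.0886] tilt [-1.13 -0.43] az 66.48 F [ 0.75  0.17 -2.  ] M [-0.041 -0.03  -0.015] w 0.0116 q7 [-43.8  10.1  12.8 109.8  -2.8  61.6  36.6]
shift [0.0216 0.0365 0.0284] turn -0.3407
```

Request:
servo_tool([
  [[0.005,0.006,0.01,0.005,-0.09],[0.005,0.014,0.024,0.012,-0.2],[0.005,0.022,0.037,0.02,-0.3],[0.005,0.022,0.037,0.03,-0.34],[0.005,0.022,0.037,0.042,-0.34],[0.005,0.022,0.037,0.054,-0.34],[0.005,0.022,0.037,0.064,-0.34],[0.005,0.022,0.037,0.07,-0.34],[0.005,0.022,0.037,0.073,-0.34],[0.005,0.022,0.037,0.074,-0.34],[0.005,0.022,0.037,0.074,-0.34],[0.005,0.022,0.037,0.074,-0.34]],
])

```text
time_s: 18.47
tool_pos: [0.4484, 0.2985, 0.0149]
tool_rot: [-179.5, -1.1, 175.9]
force: [0.2, -0.6, -2.9]
grip_width: 0.0119
```

```bash
python3 -c "
from h import *
go(.449,.298,.012,86)
"
```

```text
t 18.47 pos [0.4484 0.2985 0.0149] tilt [-1.09 -0.4 ] az 85.94 F [ 0.16 -0.6  -2.88] M [ 0.016 -0.005 -0.016] w 0.0119 q7 [-44.1  17.2   8.9 110.6  -3.7  53.5  52.6]
shift [-0.0007 -0.0004  0.0029] turn -0.0011
```

Down 3 mm, then open.

Request:
servo_tool([
  [[0.005,0,0,0.0015,0],[0.005,0,0,0.003,0],[0.005,0,0,0.003,0],[0.02,0,0,0.003,0],[0.04,0,0,0.003,0],[0.06,0,0,0.003,0],[0.06,0,0,0.003,0],[0.06,0,0,0.003,0],[0.06,0,0,0.003,0],[0.06,0,0,0.003,0],[0.06,0,0,0.003,0]],
])

```text
time_s: 19.38
tool_pos: [0.4484, 0.2984, 0.0119]
tool_rot: [-179.5, -1.1, 175.9]
force: [-0.1, -0.6, 0.0]
grip_width: 0.0553
```

Request:
servo_tool([
  [[0.06,0,0,-0.01,0],[0.06,0,0,-0.03,0],[0.06,0,0,-0.055,0],[0.06,0,0,-0.085,0],[0.06,0,0,-0.115,0],[0.06,0.02,0.01,-0.145,0],[0.06,0.05,0.03,-0.17,0],[0.06,0.08,0.06,-0.18,0],[0.06,0.11,0.09,-0.18,0],[0.06,0.13,0.12,-0.18,0],[0.06,0.15,0.15,-0.18,0],[0.06,0.15,0.15,-0.18,0]],
])

```text
time_s: 20.38
tool_pos: [0.3058, 0.4672, 0.1944]
tool_rot: [-179.8, -1.2, 176.6]
force: [-0.8, 0.1, 0.3]
grip_width: 0.0599
```

```bash
cat > fin.py <<'E'
from h import *
c=read_camera('top');save(c,'top6.png');W=cloud(c);Z=W[...,2];im=c["image"].astype(int)
r0=np.load("top0.npz");W0=r0["W"]
def rect(m,W,n):
    P=W[m];print(n,m.sum(),[np.round(q,1) for q in cv2.minAreaRect((P[:,:2]*1000).astype(np.float32))],"z",np.median(P[:,2]).round(4),np.percentile(P[:,2],[5,95]).round(4))
xs,ys=W[...,0],W[...,1]
rect((Z>.034)&(Z<.05)&(abs(xs-.45)<.1)&(abs(ys-.3)<.06),W,"rib")
m=(Z>.003)&(Z<.012)&(abs(xs-.45)<.13)&(abs(ys-.3)<.05)&(im.sum(-1)>300);rect(m,W,"blade")
A=np.c_[W[m][:,:2],np.ones(m.sum())];k=np.linalg.lstsq(A,W[m][:,2],rcond=None)[0];print("blade slope rad",k[:2].round(4),"z mid",(k@[.45,.3,1]).round(4))
bl=(Z>.016)&(Z<.027)&(xs>.54)&(xs<.615)&(abs(ys)<.12)&(im.sum(-1)>250)
n,lab,st,ce=cv2.connectedComponentsWithStats(bl.astype(np.uint8),connectivity=4)
for i in range(1,n):
    if st[i,4]>60: rect(lab==i,W,"blank")
for nm,(a,b) in dict(mount=(.42,-.31),eye=(.668,-.272),bottle=(.677,.254)).items():
    for w in(W0,W):
        m=(w[...,2]>.02)&(np.hypot(w[...,0]-a,w[...,1]-b)<.06);print(nm,np.nanmean(w[m][:,:3],0).round(4),m.sum())
q=cv2.imread('pics/top6.png');cv2.imwrite('pics/c6.png',np.hstack([cv2.resize(q,(480,500)),cv2.resize(q[205:325,250:410],(320,500),interpolation=cv2.INTER_CUBIC)]))
obs()
E
python3 fin.py
```

```text
rib 398 [array([448.4, 297.3]), array([13.4, 99.8]), np.float64(85.9)] z 0.0396 [0.0361 0.0422]
blade 1671 [array([448.9, 303.2]), array([ 46.7, 228.9]), np.float64(85.9)] z 0.0059 [0.0037 0.0084]
blade slope rad [ 0.0003 -0.0031] z mid 0.0059
blank 272 [array([600.4,  80.2]), array([35.5, 27.6]), np.float64(90.0)] z 0.0219 [0.0193 0.0243]
blank 270 [array([598.7,  20. ]), array([27.5, 34.9]), np.float64(0.2)] z 0.0221 [0.02   0.0249]
blank 265 [array([597.8, -32.2]), array([34.9, 28.8]), np.float64(89.8)] z 0.022 [0.0197 0.0248]
blank 266 [array([596.4, -76.7]), array([35.2, 25.5]), np.float64(89.9)] z 0.022 [0.0195 0.0244]
mount [ 0.4165 -0.31    0.0905] 551
mount [ 0.4165 -0.31    0.0905] 549
eye [ 0.6669 -0.2692  0.0483] 411
eye [ 0.6669 -0.2692  0.0482] 412
bottle [0.6736 0.2478 0.0793] 855
bottle [0.6736 0.2479 0.0795] 854
time_s 20.4333
tool_pos [0.3089 0.4637 0.194 ]
tool_rot [-179.6284   -1.1202  176.3964]
force [ 0.9041 -0.4701 -0.2746]
wrist_torque [-0.0956 -0.0042  0.0535]
grip_width 0.06
```

View pics/c6.png

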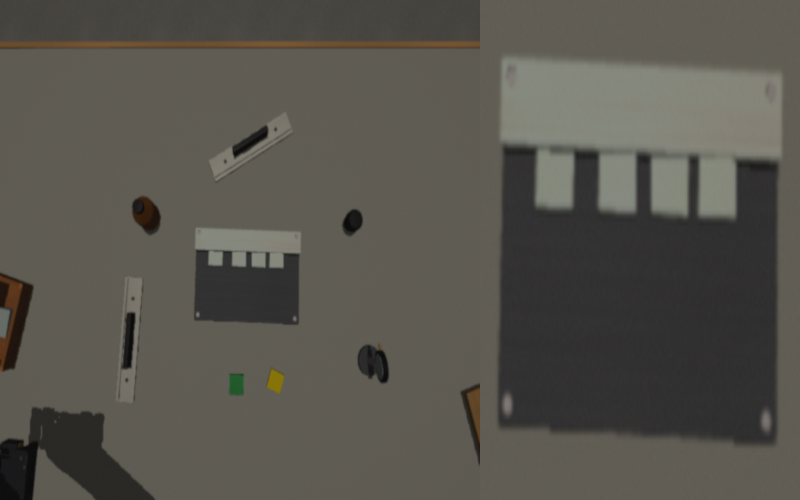

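```bash
python3 - <<'E'
from h import *
c=read_camera('top');g=cv2.GaussianBlur(c["image"].astype(np.float32).sum(-1),(0,0),.6);K=c["mtx"];T=np.linalg.inv(c["camera_from_world"])
def xy(u,v,h):
    r=T[:3,:3]@np.array([(u-K[0,2])/K[0,0],-(v-K[1,2])/K[1,1],-1]);o=T[:3,3];return (o+r*(h-o[2])/r[2])[:2]
E=[]
for u in range(262,400):
    col=g[246:275,u]
    if col[2:6].min()<250: continue
    j=np.where(col[4:]<230)[0][0]+4
    E.append(np.r_[u,xy(u,246+j-1+(col[j-1]-230)/(col[j-1]-col[j]),.022)])
E=np.array(E);n=np.array([1,-np.tan(np.radians(1.43))])
for s in np.split(E,np.where(np.diff(E[:,0])>2)[0]+1):
    s=s[1:-1]
    if len(s)<8: continue
    p=np.polyfit(s[:,2],s[:,1],1);print("y",s[:,2].mean().round(4),"rear x in rail",(((s[:,1:]-[.6335,-.0035])@n).mean()).round(4),"yaw vs rail",(-np.arctan(p[0])+np.radians(1.43)).round(4),len(s))
E
```

```text
y 0.0798 rear x in rail -0.0503 yaw vs rail 0.0052 17
y 0.0199 rear x in rail -0.0502 yaw vs rail -0.0146 17
y -0.0302 rear x in rail -0.05 yaw vs rail -0.0265 17
y -0.0765 rear x in rail -0.0497 yaw vs rail 0.0149 17
```

All end-state checks are within tolerance, so I hand in.

```bash
python3 -c "
from h import *
print(env.sign_off());obs()"
```

```text
the job is handed in; nothing more can be done
None
the job is handed in; nothing more can be done
```

I pushed all four blanks under the lip onto the stop and held them there. The straightedge was then laid flat on the bench where it started and let go, and the job was handed in at about 20.5 s. No verdict was reported.

- **Push:** I held about 9.6 N in all for roughly 1.5 s, with a yaw moment of 0.02 ± 0.03 N·m, so the load looked balanced. I could not measure the force on each blank; the even share (about 2.4 N each) is inferred from that balance.
- **Blanks:** Their rear edges are level within about 0.6 mm, and their centres are about 32 mm in front of the back wall (limit 37 mm). Yaw against the rail measured 0.005 to 0.027 rad (limit 0.04). The 0.027 rad reading, on blank 1, is the one closest to the limit, and I judge it mostly pixel noise.
- **Straightedge and bystanders:** The straightedge lies flat (slope about 0.003 rad, blade top at 5.9 mm). The lens mount, eyepiece and bottle moved by no more than about 0.2 mm.
- **What did not go cleanly:** Under full load the tool pitched about 1° and sank about 1 mm. The vertical force also rose by about 5 N, probably friction against the blanks or one blade corner brushing the plate. The rear-edge yaw fits on the wrist depth images disagreed (blade back and blank rear came out near -4°). I discarded them because the blade and plate are too close in height there, and relied on the measured tool yaw and moment instead.

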